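Close the egg warmer on the breakfast table

ROBOT

A 6-joint arm with a two-finger parallel gripper is mounted at the origin on the work surface. World frame = base frame: x ahead of the robot, y to its left, z up, the work surface at z = 0. Lengths are in m, angles in rad, forces in N, time in s.
With the tool pointing down it reaches from about 0.35 to 0.975 m from the base axis. Payload 4.9 kg.
Tool frame: the origin (TCP) lies at the very end of the fingers, on their centre line; the grasp point (between the pads) lies 19 mm behind it; z points along the fingers, y is the line along which they close (so a half turn about z gives the same grasp; the last joint's range is limited). The gripper opens to 85 mm and grips with 20 to 120 N. Pads are 22 mm wide; open, the fingers measure 114 mm over their backs; the gripper's body (76 mm by 85 mm) begins 54 mm behind the grasp point. The pads swing forward as they close: fully open they stand 13 mm farther back than shut.
Start: joints at [1.12, 0.053, 1.613, -0, 1.476, -0.119], TCP at [0.204, 0.591, 0.231] pointing down, gripper open.
Joint ranges: [-3.01, 3.01], [-1.01, 2.22], [0.06, 2.58], [-1.02, 4.17], [0.09, 2.62], [-3.14, 3.14]. Speed limits (rad/s): [2.57, 2.57, 3.14, 3.14, 3.14, 3.14].

INTERFACE

Orientations are given as a unit quaternion [w, x, y, z].
In Python, from plant import manip gives the robot as it stands.
- The arm moves only by the shell command python3 -m pendant 'ROWS'. ROWS is JSON, a list of rows, each a list of 3 entries, a list of its own where there are three numbers: the opening, from 0 (shut) to 1 (fully open), then the shift along the tool's x, y, z in units of 12 cm (1.0 is 12 cm), then the turn about the tool's z in units of pi rad (1.0 is pi rad). In form: [[gripper, [dx, dy, dz], roll], ...]. A call has 1 to 10 rows; each row is the pose to reach, as a shift and turn from the pose commanded when the call began, along the tool's axes at that moment, turning the shorter way round; what a row does not reach only later rows make up. A row lasts 1/10 s, in which the tool goes at most 50 mm and 8.59 degrees, less where a joint would pass 70% of its speed; a pose out of reach is approached as far as the arm can. A call with a number of a shift or a turn outside -1 to 1 is refused whole. A call with a gripper value outside its range is refused whole. The fingers move at their own pace and stop on an object; the grip force is fixed at half the most. Time passes only in rows, so rows that repeat a pose let the fingers close. It gives the time, the measured TCP pose, the force, the opening and the grip force at its end, in the units of the state.
- manip.state(): the state, without advancing time (a new reading comes with each control period).
- manip.grab_frame(name): name is "scene" or "top" or "wrist"; returns a dict with "img" (400x640x3 uint8, red, green, blue), "fx", "fy", "cx", "cy" (pixels), "eye" and "rotation" of the camera in the world; the wrist camera has in their place "tool_from_camera" (4x4, takes a point from camera to tool coordinates, whose origin is the TCP and whose axes are the flange's). Camera axes: x right, y down, z forward; pixel columns grow to the right and rows downward; lengths in m; the calibration is good to about 2 mm. A picture is of the moment at which its call begins: read the wrist's pose just before it. There is no depth.
- manip.job_done(): hands the job in; it is judged then, once.
The state is a dict: "time": time; "joint_pos": joint angles; "joint_vel": joint speeds; "joint_efforts": joint torques, N m; "tool_pos": TCP position; "tool_rot": TCP orientation; "contact_force": force on the tool from outside, world axes, zero at the start; "ft_torque": the same for the moment, N m; "gripper_width": opening from 0.0 (shut) to 1.0 (fully open); "grasp_force": force on a finger pad.
Only numpy, scipy, OpenCV 4.12 (cv2) and the standard library are available. Lean on these libraries where they do the work, as an engineer would, in place of code of your own. Each camera call takes 0.05 s, during which the arm holds its last target. There are 200 camera calls.

TASK

Close the egg warmer: take the loose metal cover plate with the three holes off its sloping wooden rest, lower it in your grip over the three pins of the warmer until it lies flat and fully home, and let go of it. Then press the warmer's raised hold-down lever down until its catch clicks and keeps it down by itself. Leave the other lid (the one without holes) and all the other tableware where they are.

Things in the scene. Friction and masses are not known exactly. Their poses are not given: they have to be found in the camera images.
- plate: loose metal cover plate, 117 (x) x 180 (y) x 5 mm, 0.3 kg. Origin: centre of its underside, z its upper normal. Three 15 mm holes at (x, y) = (-42,-70), (42,-70), (0,70) mm (fits one way round only). Grip rib in the middle, 12 mm thick (x), 90 mm long (y), 5 to 47 mm above the origin. Starts on rest_a, sloping 0.52 rad, its low +x edge on two lip tabs 4 mm above its face
- plate_grip (a point): grip point in the middle of the plate's rib, 30 mm above the plate's origin along its normal; axes as plate
- warmer: the egg warmer, fixed: grey box 150 mm (x) by 206 mm (y), top at 75 mm, open in the middle with three eggs inside, and on its +y side a 56 mm wide shoulder that carries the lever. Origin: on the table under the middle of the whole footprint (264 mm along y). It stands in any one of three places, the two rests in the others
- seat (a point): centre of the seat on the warmer's top rim, 75 mm above the table, axes as warmer (z up). The plate is home when its origin is here with its x and y along the warmer's. Three pins rise from the rim at the same (x, y) as the plate's holes: 10 mm thick, 14 mm tall, the top 6 mm tapered.
- lever (a joint): hold-down lever: 0 = raised by its spring (the arm then points 1.2 rad above the warmer's +x), grows as pressed down, 1.2 = level, stop at 1.25. Pressed past 1.21 the catch snaps over the arm and holds it at about 1.18. Needs 3 to 9 N at the pad. Down, its tab reaches 12 mm in over the plate's +y edge, 5 mm above it; raised, the plate passes freely
- lever_hinge (a point): hinge of the lever, axis along the warmer's y (axes as warmer); 102 mm toward -x and 115 mm toward +y from the seat centre, 95 mm above the table. The steel arm is 14 mm wide, 12 mm thick, its centreline through the hinge; the tab lies 50 to 75 mm from the hinge, the catch post beside the arm (+y side) at 85 mm, its top 124 mm above the table
- lever_pad (a point): centre of the upper face of the black thumb pad (36 mm along the arm, 28 mm wide), 148 mm from the hinge along the arm and 8 mm above its centreline; turns with the lever
- rest_a: dark wooden sloping rest, fixed, 150 mm wide (y), 125 mm deep, 86 mm high at its -x edge; its face slopes 0.52 rad (30 degrees) down toward its +x, away from the robot. Origin on the table; the plate's origin starts about 55 mm above it (up to 12 mm to either side).
- rest_b: the other rest, the same, with the spare lid on it
- spare_lid: similar metal lid with the same rib, but only 140 mm long (y) and without holes; belongs to something else; origin at the centre of its underside
- mug: dark stoneware cup, 80 mm across, 105 mm tall; origin under its centre
- tumbler: drinking glass, 76 mm across, 100 mm tall; origin under its centre
- mill: wooden pepper mill, 54 mm across, 155 mm tall; origin under its centre
- fruit_bowl: brown bowl of fruit, 144 mm across, 75 mm tall; origin under its centre
- jam: jam jar, 64 mm across, 75 mm tall; origin under its centre
- egg_cup: stoneware egg cup, 60 mm across, 52 mm tall; origin under its centre
- bread_board: wooden board 90 mm (x) by 200 mm (y) with upright slices of bread, 71 mm tall; origin under its centre
Mind the look-alikes: they are no part of the job. Leave any yellow look-alike of the plate alone. What is shaped like the rest_a but pink is not meant.

How it is judged:
By the outcome, as a careful person would: the job done as asked, in the order asked, and still so for the second after the job is handed in, with the robot touching nothing.
It also fails if it takes over 59 s, if anything falls off the work surface, if the arm or the gripper's body presses on something with over 40 N, if the wrist force passes 120 N, or if a joint passes its speed limit or range.

## Working session

There is one attempt and no reset: what is moved stays moved. The work goes in short steps, Python scripts to look and compute and a shell command to move; the robot and the scene stay as the last step left them, time stands still between calls to the robot, and variables do not carry over. Pictures are saved under pics/ and viewed, at most 10 in all, crops included, and the job is handed in when it is done.

```bash
ls; mkdir -p pics; python3 - <<'E'
from plant import manip
import cv2,numpy as np
print(manip.state())
for n in ("scene","top"):
    f=manip.grab_frame(n); cv2.imwrite(f"pics/{n}0.png",f["img"][:,:,::-1])
    print(n,{k:np.round(v,4).tolist() for k,v in f.items() if k!="img"})
    np.savez(f"pics/{n}0.npz",**f)
E
```

```text
pics
{'time': 0.0, 'joint_pos': array([ 1.12000890e+00,  5.33497082e-02,  1.61433474e+00, -9.17006143e-06,
        1.47597919e+00, -1.19013183e-01]), 'joint_vel': array([ 9.80400466e-05,  1.09602012e-03,  6.68265928e-04, -2.80330308e-04,
       -2.55673830e-05,  7.26585317e-04]), 'joint_efforts': array([ 9.17788602e-04, -3.93696356e+01, -3.70175171e+01, -2.69451175e-05,
        7.23664052e-03,  8.48979852e-06]), 'tool_pos': array([0.20330682, 0.59033712, 0.23004311]), 'tool_rot': array([-2.86657562e-04,  1.65126820e-01,  9.86271799e-01, -9.95034929e-04]), 'contact_force': array([ 0.17479922, -0.27734009, -0.31042477]), 'ft_torque': array([-0.04052397,  0.01000405, -0.05458347]), 'grasp_force': 0.0, 'gripper_width': 1.0020070098415914}
scene {'fx': 445.994, 'fy': 445.994, 'cx': 315.0035, 'cy': 204.4509, 'eye': [1.3187, -0.4546, 0.8942], 'rotation': [-0.3725, 0.7778, 0.4514, -0.2293]}
top {'fx': 495.096, 'fy': 495.096, 'cx': 324.0398, 'cy': 199.9835, 'eye': [0.2324, 0.0022, 1.5755], 'rotation': [0.0565, -0.7029, 0.7064, -0.0611]}
```

View pics/scene0.png

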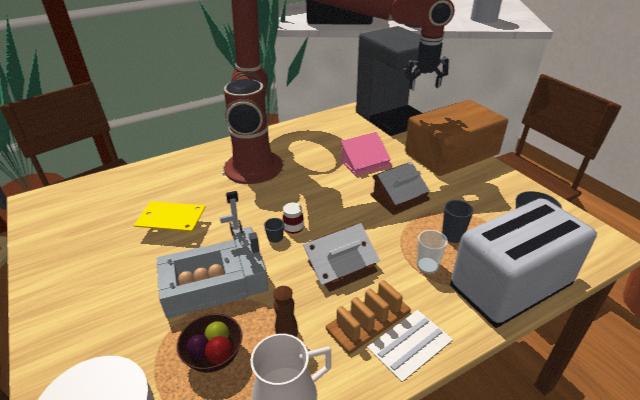

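View pics/top0.png

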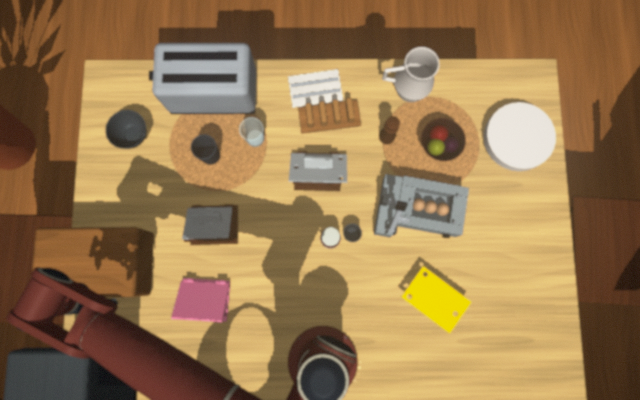

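```bash
cat > h.py <<'E'
import numpy as np,cv2
from plant import manip
from scipy.spatial.transform import Rotation as R
def q2R(q): return R.from_quat(np.asarray(q)[[1,2,3,0]]).as_matrix()
def cam(f):
    if "eye" in f: return np.array(f["eye"]),(q2R(f["rotation"]) if np.size(f["rotation"])==4 else np.array(f["rotation"]))
    T=np.eye(4);T[:3,:3]=q2R(f["tool_rot"]);T[:3,3]=f["tool_pos"];T=T@f["tool_from_camera"]
    return T[:3,3],T[:3,:3]
def ray(f,p):
    e,M=cam(f); d=M@np.array([(p[0]-f["cx"])/f["fx"],(p[1]-f["cy"])/f["fy"],1.]); return e,d/np.linalg.norm(d)
def onz(f,p,z):
    e,d=ray(f,p); return e+d*(z-e[2])/d[2]
def tri(fs,ps):
    A=np.zeros((3,3));b=np.zeros(3);L=[ray(f,p) for f,p in zip(fs,ps)]
    for e,d in L: P=np.eye(3)-np.outer(d,d);A+=P;b+=P@e
    x=np.linalg.solve(A,b); return x,max(np.linalg.norm(np.cross(x-e,d)) for e,d in L)
def proj(f,X):
    e,M=cam(f);c=M.T@(np.array(X)-e);return np.array([f["fx"]*c[0]/c[2]+f["cx"],f["fy"]*c[1]/c[2]+f["cy"]])
def load(n): return {k:v for k,v in np.load(f"pics/{n}.npz").items()}
def snap(n,c="wrist"):
    s=manip.state();f=dict(manip.grab_frame(c))
    if c=="wrist": f.update(tool_pos=s["tool_pos"],tool_rot=s["tool_rot"])
    np.savez(f"pics/{n}.npz",**f);cv2.imwrite(f"pics/{n}.png",f["img"][:,:,::-1]);return f
def rows(target,yaw=None):
    "shift (units) from the present pose to target TCP; yaw = world angle wanted of tool y axis, mod pi"
    s=manip.state();M=q2R(s["tool_rot"]);d=M.T@(np.array(target)-s["tool_pos"])/.12
    r=None
    if yaw is not None:
        cur=np.arctan2(M[1,1],M[0,1]);t=-(yaw-cur) ;t=(t+np.pi/2)%np.pi-np.pi/2;r=t/np.pi
    return np.round(d,3),r
E
python3 - <<'E'
from h import *
t,s=load("top0"),load("scene0")
print(proj(t,[0,0,0]),proj(s,[0,0,0]))
# rough: plate corners (top/scene): seen pairs
for nm,a,b in [("rib plate",(318,163),(343,252)),("warmer eggs mid",(432,205),(201,275)),("lid",(209,224),(402,182))]:
    print(nm,tri([t,s],[a,b]))
big=np.hstack([cv2.resize(t["img"][135:245,270:480],None,fx=3.8,fy=3.8,interpolation=cv2.INTER_CUBIC)])
cv2.imwrite("pics/topcrop.png",big[:,:,::-1])
print(big.shape)
E
```

```text
[322.07589564 360.16425911] [252.9038801  166.14831627]
rib plate (array([0.60370263, 0.01006299, 0.06518123]), np.float64(7.435929642222171e-05))
warmer eggs mid (array([ 0.47272911, -0.34304936,  0.04642781]), np.float64(0.0033313978534834096))
lid (array([0.41582216, 0.34947578, 0.05410385]), np.float64(0.0026615489419576184))
(418, 798, 3)
```

View pics/topcrop.png

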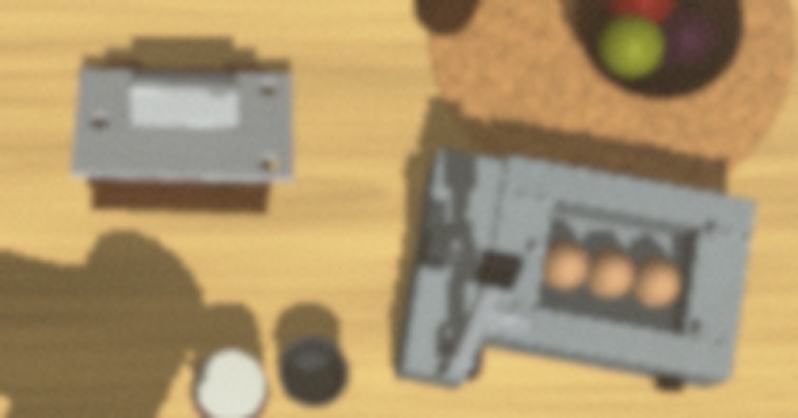

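```bash
python3 -m pendant '[[1,[-0.94,-0.70,-0.15],0],[1,[-0.94,-0.70,-0.15],0],[1,[-0.94,-0.70,-0.15],0],[1,[-0.94,-0.70,-0.15],0]]'
python3 -m pendant '[[1,[-0.94,-0.70,-0.15],0],[1,[-0.94,-0.70,-0.15],0],[1,[-0.94,-0.70,-0.15],0],[1,[-0.94,-0.70,-0.15],0]]'
python3 -m pendant '[[1,[-0.94,-0.70,-0.15],0],[1,[-0.94,-0.70,-0.15],0],[1,[-0.94,-0.70,-0.15],0],[1,[-0.94,-0.70,-0.15],0]]'
python3 -m pendant '[[1,[-0.94,-0.70,-0.15],0.3],[1,[-0.94,-0.70,-0.15],0.393],[1,[-0.94,-0.70,-0.15],0.393],[1,[-0.94,-0.70,-0.15],0.393],[1,[-0.94,-0.70,-0.15],0.393],[1,[-0.94,-0.70,-0.15],0.393],[1,[-0.94,-0.70,-0.15],0.393],[1,[-0.94,-0.70,-0.15],0.393],[1,[-0.94,-0.70,-0.15],0.393],[1,[-0.94,-0.70,-0.15],0.393]]'
python3 - <<'E'
from h import *
f=snap("w1");print(f["tool_from_camera"].round(3),cam(f)[1].round(2), manip.state()["joint_pos"].round(2),rows([.6,.01,.3],0))
E
```

```text
time: 0.5
tool_pos: [0.2852, 0.4719, 0.2498]
tool_rot: [0.001, 0.167, 0.986, -0.0]
contact_force: [-1.1, 0.6, -0.1]
gripper_width: 0.999
grasp_force: 0.0
time: 0.9
tool_pos: [0.3643, 0.3561, 0.2679]
tool_rot: [0.001, 0.168, 0.986, -0.0]
contact_force: [0.3, -0.1, 0.7]
gripper_width: 1.0
grasp_force: 0.0
time: 1.3
tool_pos: [0.4434, 0.2402, 0.2856]
tool_rot: [0.001, 0.168, 0.986, -0.0]
contact_force: [-0.2, 1.1, -0.3]
gripper_width: 0.999
grasp_force: 0.0
time: 2.3
tool_pos: [0.5202, 0.128, 0.3025]
tool_rot: [-0.001, 0.705, 0.709, -0.0]
contact_force: [-0.1, 0.1, 0.0]
gripper_width: 1.001
grasp_force: 0.0
[[-0.001 -0.961 -0.275  0.071]
 [ 1.    -0.001 -0.001 -0.001]
 [ 0.    -0.275  0.961 -0.144]
 [ 0.     0.     0.     1.   ]] [[ 1.    0.01 -0.  ]
 [ 0.01 -0.96 -0.27]
 [-0.    0.27 -0.96]] [ 0.1  -0.19  1.73  0.    1.61  0.09] (array([-0.986,  0.657,  0.02 ]), np.float64(0.002215358286228757))
```

View pics/w1.png

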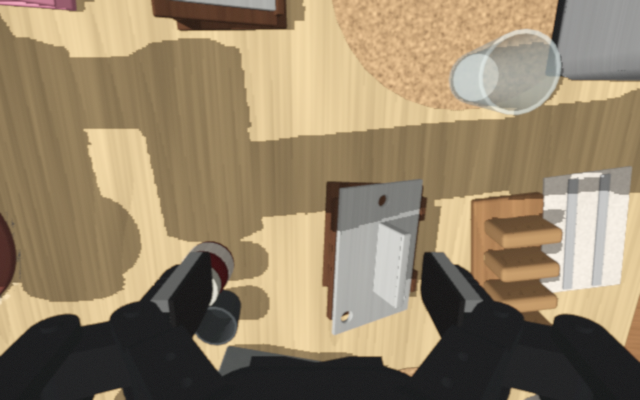

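```bash
python3 -m pendant '[[1,[-0.5,0.60,0.2],0],[1,[-0.5,0.60,0.2],0],[1,[-0.5,0.60,0.2],0],[1,[-0.5,0.60,0.2],0]]'
python3 - <<'E'
from h import *
f=snap("w2")
E
```

```text
time: 2.75
tool_pos: [0.5929, 0.0668, 0.2778]
tool_rot: [-0.001, 0.706, 0.709, -0.001]
contact_force: [-0.5, -0.0, 1.1]
gripper_width: 1.003
grasp_force: 0.0
```

View pics/w2.png

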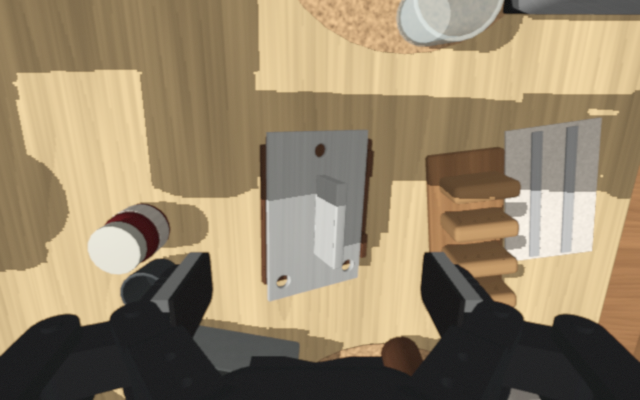

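```bash
python3 - <<'E'
from h import *
a,b,s=load("w1"),load("w2"),load("scene0")
def hole(f,p,r=11):
    i=f["img"].astype(int);x,y=p;c=i[y-r:y+r+1,x-r:x+r+1];sat=c.max(2)-c.min(2)
    m=(sat>18).astype(np.uint8);n,l,st,ce=cv2.connectedComponentsWithStats(m)
    k=min(range(1,n),key=lambda k:np.hypot(*(ce[k]-r))-st[k,4]*.02); return ce[k]+[x-r,y-r],st[k,4]
H=[]
for p,q in [((382,200),(320,151)),((346,317),(283,281))]:
    P,Q=hole(a,p),hole(b,q);X,e=tri([a,b],[P[0],Q[0]]);H.append(X);print(P,Q,X.round(4),e)
Q=hole(b,(347,266));print(Q,[onz(b,Q[0],z).round(4) for z in (.04,.05)])
C=[]
for p,q in [((341,187),(268,133)),((421,181),(368,131)),((335,333),(268,299)),((408,307),(357,277))]:
    X,e=tri([a,b],[p,q]);C.append(X);print(X.round(4),e)
C=np.array(C);print(C.mean(0),np.linalg.norm(C[0]-C[2]),np.linalg.norm(C[0]-C[1]),np.linalg.norm(H[0]-H[1]), "exp 180 117",np.hypot(42,140))
# rough warmer pts on top img at z .075
t=load("top0")
for p in [(440,150),(755,205),(722,385),(398,375)]:print(onz(t,(270+p[0]/3.8,135+p[1]/3.8),.075).round(3))
E
```

```text
(array([381.68181818, 200.13636364]), np.int32(44)) (array([319.55172414, 149.97701149]), np.int32(87)) [0.5939 0.0822 0.0577] 0.00011047629395759614
(array([344.48214286, 316.35714286]), np.int32(56)) (array([281.55319149, 280.85106383]), np.int32(94)) [ 0.5532 -0.0578  0.0789] 0.00010353025490767965
(array([345.57142857, 265.01587302]), np.int32(63)) [array([ 0.626 , -0.0583,  0.04  ]), array([ 0.6251, -0.0532,  0.05  ])]
[0.5445 0.1025 0.0793] 0.0007989891246726447
[0.6471 0.0982 0.0267] 0.0008801623632140621
[ 0.5409 -0.068   0.0972] 0.0004978641642648816
[ 0.6418 -0.0765  0.033 ] 0.001554712130056866
[0.59356973 0.01402632 0.05906079] 0.17145192396378126 0.11539291089220799 0.14727101421360292 exp 180 117 146.1642911247477
[ 0.564 -0.2    0.075]
[ 0.517 -0.455  0.075]
[ 0.371 -0.421  0.075]
[ 0.38  -0.162  0.075]
```

```bash
python3 - <<'E'
from h import *
b=load("w2")
for y in (.057,.012,-.033):
  for h in (.005,.047): print(y,h,proj(b,[.592+.497*h+(y-.012)*.026,y,.056+.868*h]).round(0))
print(rows([.609,.012,.13],-.026),manip.state()["tool_pos"])
E
```

```text
0.057 0.005 [321. 174.]
0.057 0.047 [343. 183.]
0.012 0.005 [320. 215.]
0.012 0.047 [341. 227.]
-0.033 0.005 [318. 253.]
-0.033 0.047 [339. 268.]
(array([-0.462,  0.134,  1.24 ]), np.float64(0.009914364256530014)) [0.59276124 0.0672604  0.27885692]
```

```bash
python3 -m pendant '[[0.45,[-0.46,0.135,0.3],0.01],[0.45,[-0.46,0.135,0.7],0.01],[0.45,[-0.46,0.135,1.0],0.01],[0.45,[-0.46,0.135,1.0],0.01],[0.45,[-0.46,0.135,1.0],0.01]]'
python3 -m pendant '[[0.45,[0,0,0.3],0],[0.45,[0,0,0.55],0],[0.45,[0,0,0.69],0],[0.45,[0,0,0.69],0]]'
python3 - <<'E'
from h import *
snap("w3");snap("s3","scene")
a=load("w3")["img"];c=load("s3")["img"][180:320,240:464]
cv2.imwrite("pics/c3.png",np.vstack([cv2.resize(a,(480,300)),cv2.resize(c,(480,300))])[:,:,::-1])
print(rows([.609,.012,.075],-.026))
E
```

```text
time: 3.3
tool_pos: [0.609, 0.0125, 0.1601]
tool_rot: [-0.0, 0.716, 0.698, -0.0]
contact_force: [0.5, 0.5, 1.2]
gripper_width: 0.448
grasp_force: 0.0
time: 3.7
tool_pos: [0.6092, 0.0122, 0.0766]
tool_rot: [-0.0, 0.716, 0.698, -0.0]
contact_force: [-0.4, 0.2, -0.5]
gripper_width: 0.447
grasp_force: 0.0
(array([ 0.002, -0.017,  0.035]), np.float64(-0.00013258389267106006))
```

View pics/c3.png

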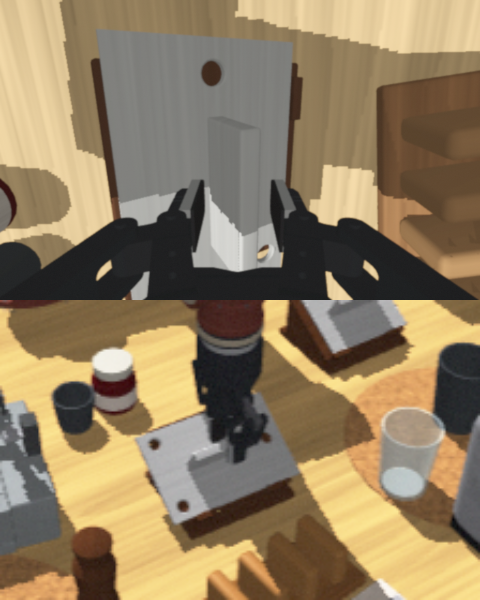

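The rib stands between the two open pads (wrist crop, about (235,180)), so I'm closing now.

```bash
python3 -m pendant '[[0,[0,0,0],0],[0,[0,0,0],0],[0,[0,0,0],0]]'; python3 -m pendant '[[0,[0,0,-0.04],0],[0,[0,0,-0.08],0],[0,[0,0,-0.12],0],[0,[0,0,-0.16],0]]'
```

```text
time: 4.1
tool_pos: [0.6109, 0.0114, 0.0797]
tool_rot: [0.001, 0.717, 0.697, 0.001]
contact_force: [-1.0, 0.4, 5.4]
gripper_width: 0.206
grasp_force: 55.1
time: 4.5
tool_pos: [0.6107, 0.0113, 0.0983]
tool_rot: [0.001, 0.717, 0.697, 0.001]
contact_force: [0.2, -0.1, 2.7]
gripper_width: 0.153
grasp_force: 55.5
```

```bash
python3 -m pendant '[[0,[0,0,-0.15],0],[0,[0,0,-0.35],0],[0,[0,0,-0.6],0],[0,[0,0,-0.85],0],[0,[0,0,-1],0],[0,[0,0,-1],0],[0,[0,0,-1],0]]'
python3 - <<'E'
from h import *
snap("w4");snap("s4","scene")
a=load("w4")["img"];c=load("s4")["img"][90:290,200:520]
cv2.imwrite("pics/c4.png",np.vstack([cv2.resize(a,(480,300)),cv2.resize(c,(480,300))])[:,:,::-1])
E
```

```text
time: 5.2
tool_pos: [0.6087, 0.0115, 0.2142]
tool_rot: [-0.001, 0.717, 0.697, -0.001]
contact_force: [-0.4, -0.2, -5.9]
gripper_width: 0.121
grasp_force: 59.5
```

View pics/c4.png

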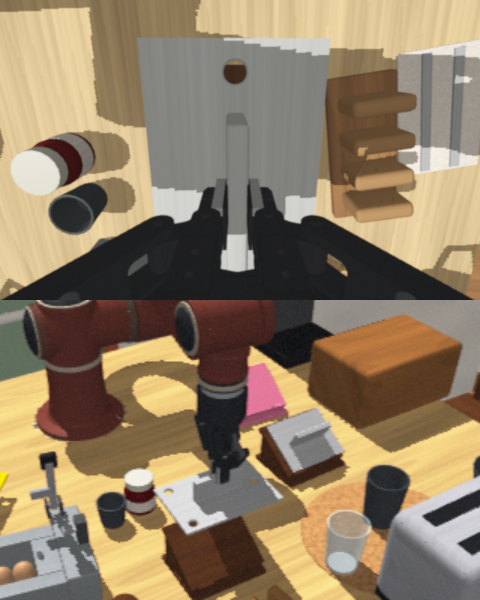

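```bash
python3 -m pendant '[[0,[-0.1,0.1,-0.3],0],[0,[-0.3,0.3,-0.6],0],[0,[-0.6,0.5,-0.9],0],[0,[-1,0.7,-1],0],[0,[-1,0.7,-1],0]]'
python3 -m pendant '[[0,[-0.35,0,0],0],[0,[-0.7,0,0],0],[0,[-1,0,0],0]]'
python3 -m pendant '[[0,[-0.35,0,0],0],[0,[-0.6,0,0],0],[0,[-0.8,0,0],0],[0,[-0.8,0,0],0],[0,[-0.8,0,0],0],[0,[-0.8,0,0],0]]'
python3 - <<'E'
from h import *
f=snap("w5");print(manip.state()["contact_force"],f["fx"],f["tool_pos"],f["tool_rot"])
E
```

```text
time: 5.8
tool_pos: [0.6917, -0.1154, 0.3358]
tool_rot: [0.001, 0.718, 0.696, -0.0]
contact_force: [-0.4, 0.1, -5.2]
gripper_width: 0.121
grasp_force: 59.4
time: 6.1
tool_pos: [0.6861, -0.2321, 0.3322]
tool_rot: [-0.002, 0.717, 0.697, -0.001]
contact_force: [-0.2, 0.3, -3.8]
gripper_width: 0.122
grasp_force: 59.4
time: 6.7
tool_pos: [0.6845, -0.3255, 0.335]
tool_rot: [-0.001, 0.716, 0.698, 0.0]
contact_force: [-0.2, 0.3, -5.0]
gripper_width: 0.119
grasp_force: 59.4
[-0.68762275 -0.42962892 -4.5825246 ] 352.0574571974293 [ 0.68448219 -0.32548288  0.33495037] [-7.52330543e-04  7.16171963e-01  6.97923450e-01  1.03778970e-04]
```

View pics/w5.png

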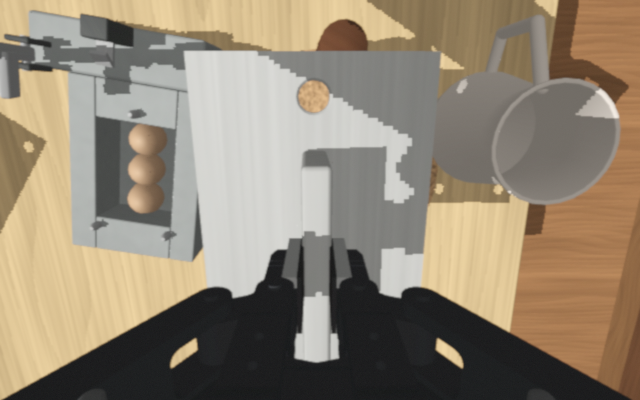

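```bash
python3 -m pendant '[[0,[0,-0.35,0],0],[0,[0,-0.7,0],0],[0,[0,-1,0],0]]'
python3 -m pendant '[[0,[0,-0.4,0],0],[0,[0,-0.7,0],0],[0,[0,-1,0],0]]'
python3 -m pendant '[[0,[0,-0.4,0],0],[0,[0,-0.7,0],0],[0,[0,-1,0],0],[0,[0,-1,0],0],[0,[0,-1,0],0],[0,[0,-1,0],0]]'
python3 - <<'E'
from h import *
f=snap("w6");print(f["tool_pos"],f["tool_rot"])
print([proj(f,onz(load("w5"),p,.085)) for p in ((138,113),(98,226),(169,236))])
E
```

```text
time: 7.05
tool_pos: [0.5631, -0.3221, 0.3356]
tool_rot: [-0.0, 0.716, 0.698, -0.0]
contact_force: [0.1, -0.4, -3.5]
gripper_width: 0.119
grasp_force: 59.6
time: 7.35
tool_pos: [0.4431, -0.3189, 0.3362]
tool_rot: [0.001, 0.716, 0.698, 0.0]
contact_force: [-0.5, -0.9, -3.5]
gripper_width: 0.118
grasp_force: 59.7
time: 7.95
tool_pos: [0.3251, -0.3165, 0.3361]
tool_rot: [0.001, 0.716, 0.698, 0.0]
contact_force: [-0.0, -0.4, -4.8]
gripper_width: 0.12
grasp_force: 60.0
[ 0.32509113 -0.31651754  0.33606921] [5.13286898e-04 7.16140146e-01 6.97956313e-01 1.13080246e-04]
[array([466.67082567, 111.9368426 ]), array([398.46354597, 224.86068421]), array([466.90395198, 234.80607799])]
```

View pics/w6.png

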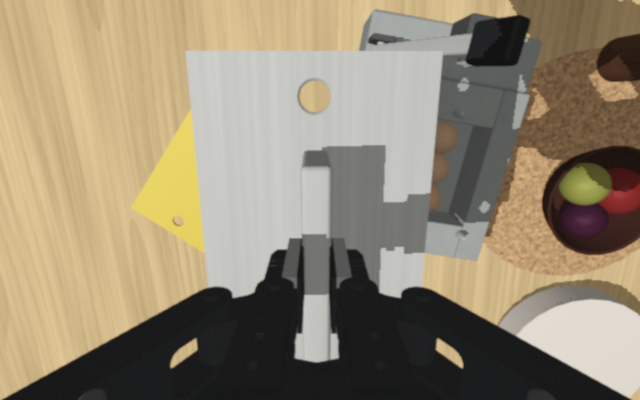

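```bash
python3 - <<'E'
from h import *
a,b=load("w5"),load("w6")
A,e=tri([a,b],[(138,113),(460,111)]);C,e2=tri([a,b],[(169,236),(461,232)]);print(A,e,C,e2,np.linalg.norm(A-C),"exp 146.2")
for z in (.075,.082,.089):
    P=[onz(a,p,z)[:2] for p in ((138,113),(98,226),(169,236))];print(z,np.round(P,4).tolist(),[round(np.linalg.norm(P[i]-P[j]),4) for i,j in ((0,1),(0,2),(1,2))])
for f,p in ((a,(138,113)),(a,(98,226)),(a,(169,236)),(b,(460,111)),(b,(461,232))):
    g=cv2.cvtColor(f["img"],cv2.COLOR_RGB2GRAY);x,y=p;print(p);print(g[y-9:y+10,x-11:x+12])
E
```

```text
[ 0.48521459 -0.2685334   0.07671635] 0.0005132415609146244 [ 0.49917759 -0.41515544  0.07660355] 0.0017238602401923615 0.14728544127107637 exp 146.2
0.075 [[0.4843, -0.2691], [0.413, -0.4023], [0.4981, -0.4177]] [np.float64(0.1511), np.float64(0.1492), np.float64(0.0865)]
0.082 [[0.4878, -0.2689], [0.4177, -0.3997], [0.5013, -0.4148]] [np.float64(0.1484), np.float64(0.1466), np.float64(0.085)]
0.089 [[0.4913, -0.2686], [0.4224, -0.3971], [0.5046, -0.412]] [np.float64(0.1458), np.float64(0.144), np.float64(0.0835)]
(138, 113)
[[184 185 185 185 185 185 185 186 186 186 187 187 187 187 188 187 187 187
  187 187 187 187 187]
 [184 184 185 184 184 185 185 186 186 186 187 188 187 187 188 187 187 188
  187 187 188 187 187]
 [184 184 184 184 184 184 185 185 186 186 187 187 188 187 188 188 187 188
  188 187 187 187 186]
 [184 184 183 183 185 184 184 185 185 186 186 187 187 184 183 186 187 187
  187 187 188 187 187]
 [184 184 183 183 184 183 181 180 180 179 177 176 175 168 165 182 187 188
  188 187 186 187 187]
 [184 183 180 177 175 171 165 160 157 153 140 136 135 134 145 171 181 186
  187 187
[... 7994 characters left out ...]
154 163 165 165 164]
 [168 168 167 167 162 152 149 150 151 152 151 147 139 125 114 124 148 158
  163 165 165 165 165]
 [167 168 168 168 165 160 155 153 156 158 159 157 154 147 137 139 158 164
  165 165 165 165 164]
 [168 168 168 168 167 166 162 158 157 160 164 166 169 172 166 159 163 165
  165 165 165 165 165]
 [168 168 169 168 168 167 166 163 157 157 162 168 176 180 178 172 167 166
  165 165 165 165 165]
 [168 167 167 167 167 168 167 165 158 151 155 163 172 176 175 171 166 165
  165 166 165 166 165]
 [168 167 167 167 167 167 167 164 156 151 159 160 163 168 169 167 165 165
  165 165 164 165 164]
 [168 167 167 166 167 166 166 161 152 156 163 162 164 164 165 165 165 165
  165 165 165 165 165]]
```

```bash
python3 - <<'E'
from h import *
a,b=load("w5"),load("w6")
pa=[(129,114.4),(90.5,228.2),(162,239.1)]
A,e=tri([a,b],[pa[0],(461.8,113.3)]);C,e2=tri([a,b],[pa[2],(463.2,238.2)]);print(A,e,C,e2,np.linalg.norm(A-C))
for z in (.085,.089,.093):
    P=np.array([onz(a,p,z) for p in pa]);print(z,np.round(P,4).tolist(),[round(np.linalg.norm(P[i]-P[j]),4) for i,j in ((0,1),(0,2),(1,2))])
Q=np.array([onz(b,p,.089) for p in ((461.8,113.3),(463.2,238.2))]);print(Q)
# fit seat pose: mean
L=np.array([[0,.07],[-.042,-.07],[.042,-.07]])
def fit(P,L):
    Lc=L-L.mean(0);Pc=P-P.mean(0);th=np.arctan2((Lc[:,0]*Pc[:,1]-Lc[:,1]*Pc[:,0]).sum(),(Lc*Pc).sum());Rm=np.array([[np.cos(th),-np.sin(th)],[np.sin(th),np.cos(th)]]);o=P.mean(0)-Rm@L.mean(0);return o,th,P-(o+L@Rm.T)
P=np.array([onz(a,p,.089) for p in pa])[:,:2];print("w5",fit(P,L));print("w6",fit(Q[:,:2],L[[0,2]]))
# plate in hand: corners & hole from w5,w6 in tool frame
for f in (a,b):
    g=f["img"];hp=[]
    r=g[78:116,294:336].astype(int);m=((r.max(2)-r.min(2))>30).astype(np.uint8);ys,xs=np.nonzero(m);h=(xs.mean()+294,ys.mean()+78);print("hole",h,m.sum(),np.ptp(xs)+1,np.ptp(ys)+1)
    T=f["tool_from_camera"]
    def ontool(p,z):
        d=T[:3,:3]@np.array([(p[0]-f["cx"])/f["fx"],(p[1]-f["cy"])/f["fy"],1]);return T[:3,3]+d*(z-T[2,3])/d[2]
    for z in (.025,.03,.035): print(z,"hole",ontool(h,z).round(4),"corners",ontool((185,51),z).round(4),ontool((440.5,51),z).round(4))
    for row in (60,100,150,200,250,280):
        x=g[row].astype(int);d=np.abs(np.diff(x.sum(1)));print(row,175+np.argmax(d[175:215]),415+np.argmax(d[415:455]))
E
```

```text
[ 0.48198194 -0.26974148  0.09028786] 1.604771455680711e-05 [ 0.49627878 -0.41538421  0.09036062] 0.00017938605288936524 0.14634277886580233
0.085 [[0.4792, -0.27, 0.085], [0.4102, -0.4011, 0.085], [0.4937, -0.4174, 0.085]] [np.float64(0.1482), np.float64(0.1482), np.float64(0.0851)]
0.089 [[0.4813, -0.2698, 0.089], [0.413, -0.3997, 0.089], [0.4957, -0.4158, 0.089]] [np.float64(0.1467), np.float64(0.1466), np.float64(0.0842)]
0.093 [[0.4834, -0.2696, 0.093], [0.4158, -0.3982, 0.093], [0.4976, -0.4141, 0.093]] [np.float64(0.1452), np.float64(0.1451), np.float64(0.0834)]
[[ 0.48250012 -0.26980677  0.089     ]
 [ 0.496903   -0.41617555  0.089     ]]
w5 (array([ 0.46779118, -0.33883998]), np.float64(-0.19307836380897364), array([[ 8.54513165e-05,  3.32068622e-04],
       [-1.62806870e-04, -1.76768865e-04],
       [ 7.73555537e-05, -1.55299757e-04]]))
w6 (array([ 0.46909296, -0.33895562]), np.float64(-0.1933712799779919), array([[-4.46266417e-05,  4.53516871e-04],
       [ 4.46266417e-05, -4.53516871e-04]]))
hole (np.float64(313.32638036809817), np.float64(95.94846625766871)) 815 31 33
0.025 hole [ 0.0704 -0.0029  0.025 ] corners [ 0.0898 -0.0602  0.025 ] [0.0896 0.0539 0.025 ]
0.03 hole [ 0.0703 -0.003   0.03  ] corners [ 0.0903 -0.0619  0.03  ] [0.0902 0.0555 0.03  ]
0.035 hole [ 0.0703 -0.003   0.035 ] corners [ 0.0908 -0.0637  0.035 ] [0.0907 0.0572 0.035 ]
60 183 439
100 178 438
150 175 432
200 198 428
250 200 423
280 206 421
hole (np.float64(314.23756218905476), np.float64(95.9863184079602)) 804 32 33
0.025 hole [ 0.0703 -0.0025  0.025 ] corners [ 0.0898 -0.0602  0.025 ] [0.0896 0.0539 0.025 ]
0.03 hole [ 0.0703 -0.0026  0.03  ] corners [ 0.0903 -0.0619  0.03  ] [0.0902 0.0555 0.03  ]
0.035 hole [ 0.0703 -0.0026  0.035 ] corners [ 0.0908 -0.0637  0.035 ] [0.0907 0.0572 0.035 ]
60 185 442
100 189 438
150 193 433
200 198 451
250 203 424
280 206 422
```

```bash
python3 - <<'E'
from h import *
f=load("w6");g=f["img"];print(f["cx"],f["cy"])
T=f["tool_from_camera"]
def ontool(p,z):
    d=T[:3,:3]@np.array([(p[0]-f["cx"])/f["fx"],(p[1]-f["cy"])/f["fy"],1]);return T[:3,3]+d*(z-T[2,3])/d[2]
gr=cv2.cvtColor(g,cv2.COLOR_RGB2GRAY).astype(int)
for r in (160,166,172,185,200,345,355,200): print(r,gr[r,296:336])
for r in (250,270): print(r,gr[r,262:370])
for r,l,rr in ((166,302.5,329.5),(350,296,338)):
  for z in (-.012,): print(r,ontool((l,r),z).round(4),ontool((rr,r),z).round(4))
E
```

```text
316.24812191399656 194.55667898846954
160 [197 196 196 196 194 189 170 143 123 109 100  95  94  94  94  94  93  95
  93  94  93  94  94  94  95  94  94  93  94  94  94  93  96 105 115 117
 118 120 120 120]
166 [196 197 196 196 191 177 151 139 134 133 131 129 125 119 121 128 129 129
 130 130 129 130 131 130 130 131 131 131 132 131 130 124 111 101 100 109
 116 118 120 120]
172 [197 197 196 195 190 189 198 202 201 201 199 199 198 198 198 198 198 198
 197 198 198 197 197 197 197 196 196 195 195 195 193 189 176 158 137 117
 109 116 120 119]
185 [197 197 196 195 191 189 196 202 202 201 200 199 199 198 198 198 198 198
 198 198 197 197 197 198 197 197 196 195 195 194 193 188 175 156 135 116
 110 116 119 119]
200 [197 197 196 195 191 186 193 201 202 201 199 199 198 198 198 198 198 198
 198 198 197 197 197 197 197 196 195 194 194 193 192 186 171 152 131 115
 113 118 119 119]
345 [184 194 194 194 193 192 189 185 192 199 199 198 197 197 196 196 195 194
 194 194 194 193 193 193 193 192 190 190 188 186 179 164 144 135 158 185
 192 191 190 190]
355 [187 193 193 193 193 192 189 186 191 199 199 198 1
[... 579 characters left out ...]
 75  85  87  87  86  86  86  86  87  87  86  83  72  50  40  40  41  39
  39  39  39  41  53  76  96 110 116 117 116 115 116 116 118 118 118 119]
270 [199 199 197 185 147  80  31  27  25  26  24  25  27  26  26  27  25  26
  27  30  51  74  84  85  86  86  87  87  87  86  86  86  87  85  80  60
  34  23  25  22  28  50  83 107 114 115 115 115 116 115 114 115 115 115
 115 116 116 116 117 115 115 115 115 113 113 111  97  66  34  20  25  24
  27  48  72  85  87  87  86  86  86  85  86  87  86  86  86  80  63  40
  28  29  28  25  26  28  26  26  27  26  28  27  26  32  57  92 113 118]
166 [ 0.0449 -0.0068 -0.012 ] [ 0.0449  0.0034 -0.012 ]
350 [-0.0384 -0.0107 -0.012 ] [-0.0384  0.008  -0.012 ]
```

```bash
python3 - <<'E'
from h import *
t=load("top0");s=load("scene0")
for p in ((527,245),(695,327),(710,225)):print(onz(t,(270+p[0]/3.8,135+p[1]/3.8),.080).round(4))
P=[[.4823,-.2698],[.4133,-.3997],[.4963,-.4158]]
for x,y in P:
    for f,n in ((t,"top"),(s,"scene")):
        u=proj(f,[x,y,.089]);v=proj(f,[x,y,.075]);print(n,u.round(1),v.round(1))
        if n=="scene":
            i,j=np.round(u).astype(int);g=cv2.cvtColor(f["img"],cv2.COLOR_RGB2GRAY);print(g[j-6:j+9,i-7:i+8])
E
```

```text
[ 0.4841 -0.2678  0.08  ]
[ 0.4168 -0.4003  0.08  ]
[ 0.4998 -0.4165  0.08  ]
top [409.9 199.5] [409.1 200.3]
scene [225.5 255.4] [226.3 259.2]
[[170 174 175 163 138 127 131 142 161 170 170 171 171 169 165]
 [128 107 120 155 172 169 169 170 172 170 170 168 169 137  80]
 [ 84  88 133 170 173 171 171 169 168 172 170 173 137  88  80]
 [ 84  85 133 168 173 171 175 175 173 172 170 173 174 135  82]
 [ 81  82  97 148 175 173 172 174 173 171 169 174 172 139  83]
 [ 83  83  88 142 174 174 173 171 172 170 173 170 171 171 139]
 [ 86  82  79 135 173 175 174 169 177 174 171 172 173 171 174]
 [ 86  84  82 138 171 171 176 182 189 186 174 170 174 171 172]
 [ 80  80  83 107 151 172 166 153 128 154 184 173 172 175 173]
 [ 84  82  82  91 144 174 145 104 101 111 153 173 174 174 175]
 [ 81  82  83  80 136 166 134  98  98  89 136 171 174 176 172]
 [ 83  86  82  80 136 176 143  98  97  95  86 137 177 177 178]
 [ 83  82  82  83 114 157 158 119  98  89  79 140 176 176 176]
 [ 84  81  83  85  97 147 174 139  92  83  87 141 178 177 179]
 [ 84  82  84  83  77 135 175 174 175 143 143 178 175 175 177]]
top [453.5
[... 1313 characters left out ...]
5  63]
 [182 180 182 180 182 181 179 179 178 180 178 174 135  63  67]
 [178 179 179 181 181 183 180 180 179 176 177 179 140  71  65]
 [178 180 180 183 180 182 180 181 181 177 179 182 147  72  65]
 [178 179 180 179 184 179 181 188 191 181 181 182 152  84  63]
 [179 179 179 181 183 181 186 185 155 132 162 184 160  91  64]
 [181 181 181 181 182 185 159 115 101  90 127 167 161 109  64]
 [182 182 180 182 182 181 151 102 101  95 111 155 167 116  62]
 [184 181 181 183 180 183 161 123 100  96  92 148 175 127  75]
 [183 181 182 179 181 184 158 117 102  94  89 111 129 156 174]
 [186 180 182 184 182 161 134 129 114  86  81  83 137 173 174]
 [184 159 132 130 138 160 178 177 141  88  85 139 175 175 173]]
```

```bash
python3 - <<'E'
from h import *
print(rows([.4708,-.3397,.336],-.193))
E
```

```text
(array([-0.161,  1.218, -0.   ]), np.float64(0.053294045311426765))
```

```bash
python3 -m pendant '[[0,[-0.1,0.4,0],0.02],[0,[-0.16,0.7,0],0.04],[0,[-0.16,1,0],0.0533],[0,[-0.16,1,0],0.0533],[0,[-0.16,1,0],0.0533]]'
python3 - <<'E'
from h import *
print(rows([.4708,-.3397,.14],-.193))
E
```

```text
time: 8.5
tool_pos: [0.4451, -0.3389, 0.3346]
tool_rot: [-0.001, 0.772, 0.636, -0.0]
contact_force: [0.0, 0.1, -4.3]
gripper_width: 0.119
grasp_force: 60.1
(array([0.032, 0.215, 1.621]), np.float64(0.00036629121388230134))
```

```bash
python3 -m pendant '[[0,[0.03,0.215,0],0],[0,[0.03,0.215,0.3],0],[0,[0.03,0.215,0.6],0],[0,[0.03,0.215,0.85],0],[0,[0.03,0.215,1],0],[0,[0.03,0.215,1],0]]'
python3 -m pendant '[[0,[0,0,0.2],0],[0,[0,0,0.4],0],[0,[0,0,0.55],0],[0,[0,0,0.62],0],[0,[0,0,0.62],0],[0,[0,0,0.62],0],[0,[0,0,0.62],0]]'
python3 - <<'E'
from h import *
print(rows([.4708,-.3397,.14],-.193))
f=snap("s7","scene");w=snap("w7");T=w["tool_from_camera"]
# predicted holes, upper face centre of mouth
s=manip.state();M=q2R(s["tool_rot"])
for l in ((.07,0),(-.07,-.042),(-.07,.042)):
    X=s["tool_pos"]+M@np.array([.0003+l[0],-.0025+l[1],.030]);print(X.round(4),proj(f,X).round(1))
im=f["img"];c=cv2.resize(im[200:320,130:300],None,fx=4.7,fy=4.7,interpolation=cv2.INTER_CUBIC)
cv2.imwrite("pics/c7.png",c[:,:,::-1]);print(c.shape)
E
```

```text
time: 9.1
tool_pos: [0.4678, -0.3392, 0.2116]
tool_rot: [-0.004, 0.772, 0.635, -0.001]
contact_force: [0.6, -0.1, -4.7]
gripper_width: 0.118
grasp_force: 60.2
time: 9.8
tool_pos: [0.4708, -0.3417, 0.1435]
tool_rot: [0.002, 0.772, 0.635, 0.0]
contact_force: [0.1, 0.7, -4.3]
gripper_width: 0.123
grasp_force: 60.2
(array([ 0.017, -0.003,  0.029]), np.float64(-0.00046192109886143153))
[ 0.4817 -0.2721  0.1128] [223.2 248.8]
[ 0.4134 -0.4013  0.1129] [165.4 250.6]
[ 0.4959 -0.4176  0.1131] [167.4 273.7]
(564, 799, 3)
```

View pics/c7.png

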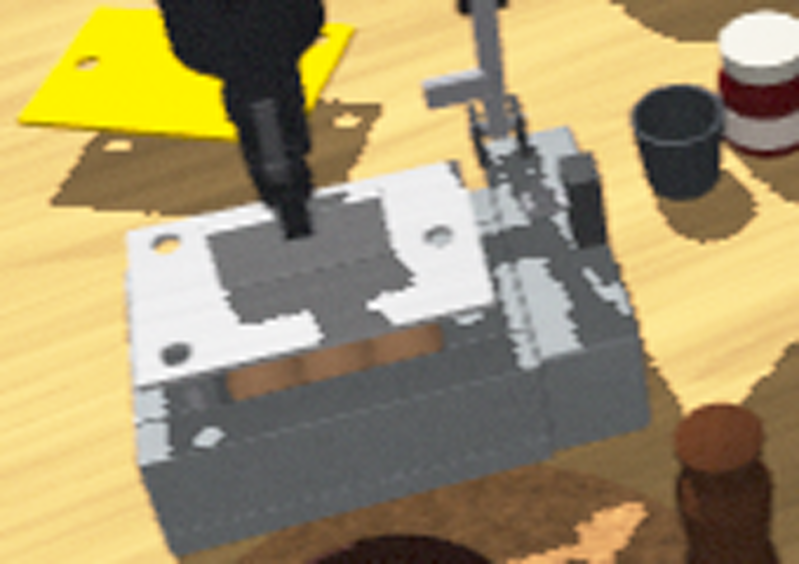

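The last picture shows the three holes at crop (438,236), (166,243) and (176,354), right above the pins. They are within about 1 mm of the pins in the scene camera, so I'll lower with a small correction.

```bash
python3 -m pendant '[[0,[0.02,-0.008,0.05],0],[0,[0.02,-0.008,0.1],0],[0,[0.02,-0.008,0.13],0],[0,[0.02,-0.008,0.13],0],[0,[0.02,-0.008,0.13],0]]'
python3 -m pendant '[[0,[0,0,0.025],0],[0,[0,0,0.05],0],[0,[0,0,0.05],0]]'
python3 -c "
from h import *
print(rows([.4703,-.3392,.11],-.193))"
```

```text
time: 10.4
tool_pos: [0.4693, -0.3382, 0.1253]
tool_rot: [-0.0, 0.772, 0.635, -0.0]
contact_force: [0.8, -0.4, -4.3]
gripper_width: 0.12
grasp_force: 60.3
time: 10.7
tool_pos: [0.4691, -0.3381, 0.1191]
tool_rot: [-0.001, 0.772, 0.635, -0.0]
contact_force: [-0.8, -0.4, -3.6]
gripper_width: 0.119
grasp_force: 60.3
(array([-0.007,  0.012,  0.075]), np.float64(-0.0004896780332012049))
```

```bash
python3 -m pendant '[[0,[-0.004,0.006,0.015],0],[0,[-0.007,0.01,0.03],0],[0,[-0.007,0.01,0.045],0],[0,[-0.007,0.01,0.045],0]]'
python3 -m pendant '[[0,[0,0,0.015],0],[0,[0,0,0.03],0],[0,[0,0,0.03],0]]'
```

```text
time: 11.1
tool_pos: [0.4702, -0.3392, 0.1139]
tool_rot: [-0.0, 0.772, 0.635, -0.0]
contact_force: [0.8, -0.2, -4.2]
gripper_width: 0.122
grasp_force: 60.3
time: 11.4
tool_pos: [0.4702, -0.3392, 0.1103]
tool_rot: [-0.0, 0.772, 0.635, -0.0]
contact_force: [-0.7, 0.4, -4.8]
gripper_width: 0.117
grasp_force: 60.3
```

```bash
python3 -m pendant '[[0,[0,0,0.015],0],[0,[0,0,0.03],0],[0,[0,0,0.03],0]]'; python3 -m pendant '[[0,[0,0,0.015],0],[0,[0,0,0.03],0],[0,[0,0,0.03],0]]'
```

```text
time: 11.7
tool_pos: [0.4708, -0.3397, 0.1092]
tool_rot: [0.0, 0.772, 0.635, -0.0]
contact_force: [-3.5, 3.3, 4.9]
gripper_width: 0.124
grasp_force: 61.5
time: 12.0
tool_pos: [0.4712, -0.34, 0.1091]
tool_rot: [0.0, 0.772, 0.635, -0.0]
contact_force: [-9.6, 8.3, 20.8]
gripper_width: 0.117
grasp_force: 63.5
```

The stop at TCP z = 0.109 puts the underside at about 75 mm, so the plate is seated. I'll release and check numerically.

```bash
python3 -m pendant '[[0,[0,0,-0.045],0],[0.4,[0,0,-0.045],0],[0.4,[0,0,-0.045],0],[0.4,[0,0,-0.045],0],[0.4,[0,0,-0.045],0]]'; python3 -m pendant '[[0.4,[0,0,-0.2],0],[0.4,[0,0,-0.5],0],[0.4,[0,0,-0.8],0],[0.4,[0,0,-1],0],[0.4,[0,0,-1],0],[0.4,[0,0,-1],0]]'
python3 - <<'E'
from h import *
f=snap("s8","scene");w=snap("w8");o=load("s7")
P=np.array([[0,.07],[-.042,-.07],[.042,-.07]]);th=-.193;Rm=np.array([[np.cos(th),-np.sin(th)],[np.sin(th),np.cos(th)]])
def corners(f,seat,z):
    return [proj(f,np.r_[np.array(seat)+Rm@np.array(c),z]).round(1).tolist() for c in ((-.0585,.09),(.0585,.09),(.0585,-.09),(-.0585,-.09))]
print("pred scene",corners(f,(.4684,-.3389),.080));print("pred wrist",corners(w,(.4684,-.3389),.080))
for n,g in (("scene",f),("wrist",w)):
    i=g["img"].astype(int);m=((i.min(2)>(195 if n=="scene" else 150))&(np.ptp(i,axis=2)<25)).astype(np.uint8)
    c,_=cv2.findContours(m,cv2.RETR_EXTERNAL,cv2.CHAIN_APPROX_NONE)
    for k in sorted(c,key=cv2.contourArea)[-4:]:
        print(n,cv2.contourArea(k),cv2.boundingRect(k),cv2.approxPolyDP(k,4,True)[:,0].tolist())
for X in P: print("hole pred scene",proj(f,np.r_[np.array([.4684,-.3389])+Rm@X,.080]).round(1),"wrist",proj(w,np.r_[np.array([.4684,-.3389])+Rm@X,.080]).round(1))
E
```

```text
time: 12.5
tool_pos: [0.4704, -0.3394, 0.1086]
tool_rot: [-0.0, 0.772, 0.635, -0.0]
contact_force: [-0.5, -0.4, 0.3]
gripper_width: 0.403
grasp_force: 0.0
time: 13.1
tool_pos: [0.4705, -0.3395, 0.2288]
tool_rot: [0.0, 0.772, 0.635, 0.0]
contact_force: [0.6, 0.5, 0.1]
gripper_width: 0.4
grasp_force: 0.0
pred scene [[229.7, 241.5], [237.5, 271.7], [163.2, 289.9], [160.7, 257.2]]
pred wrist [[242.0, 69.3], [391.8, 68.8], [380.8, 276.0], [253.7, 276.2]]
scene 2299.0 (159, 243, 79, 49) [[230, 244], [161, 258], [159, 289], [236, 273]]
scene 2672.0 (368, 310, 85, 71) [[417, 310], [406, 318], [411, 328], [393, 328], [398, 338], [385, 333], [380, 337], [382, 349], [368, 346], [401, 380], [452, 339]]
scene 3467.0 (39, 356, 109, 44) [[147, 385], [135, 363], [103, 356], [68, 369], [39, 399], [146, 399]]
scene 4425.0 (465, 199, 126, 71) [[590, 228], [538, 199], [465, 233], [512, 269]]
wrist 694.0 (192, 0, 87, 19) [[192, 5], [224, 4], [227, 13], [216, 18], [274, 8], [278, 0], [192, 0]]
wrist 2403.0 (308, 15, 98, 34) [[405, 19], [340, 18], [331, 29], [309, 28], [309, 46], [402, 47]]
wrist 5978.5 (523, 305, 117, 95) [[523, 324], [639, 399], [638, 317], [593, 305], [545, 313]]
wrist 34613.0 (223, 53, 188, 232) [[410, 54], [376, 54], [376, 70], [368, 69], [371, 53], [310, 54], [312, 70], [273, 76], [266, 69], [271, 54], [261, 54], [261, 70], [253, 69], [256, 54], [223, 55], [238, 258], [245, 250], [256, 249], [261, 238], [275, 238], [281, 254], [279, 284], [353, 284], [355, 240], [371, 238], [377, 249], [383, 249], [395, 68], [386, 247], [397, 261]]
hole pred scene [225.8 257.8] wrist [316.9  95.7]
hole pred scene [169.  259.6] wrist [270.8 256.3]
hole pred scene [171.3 282.9] wrist [363.6 256.2]
```

```bash
cat > lev.py <<'E'
from h import *
import sys
s=manip.state();M=q2R(s["tool_rot"]);th=-.193
xw=np.array([np.cos(th),np.sin(th),0]);yw=np.array([-np.sin(th),np.cos(th),0]);hinge=np.array([.4684,-.3389,.095])-.102*xw+.115*yw
print(s["time"],s["tool_pos"].round(4),s["contact_force"].round(1))
def tgt(a,off=0.,back=.0145):
    r=.148*np.array([np.cos(a),np.sin(a)])+(.008+off)*np.array([-np.sin(a),np.cos(a)])
    return hinge+(r[0]-back)*xw+[0,0,r[1]]
for a,o in ((1.2,.025),(1.2,0),(1.1,0),(1.0,0),(.9,0),(.8,0),(.7,0),(.6,0),(.5,0),(.4,0),(.3,0),(.2,0),(.1,0),(.03,0),(-.02,0),(-.06,0)):
    print(a,o,((M.T@(tgt(a,o)-s["tool_pos"]))/.12).round(3).tolist())
E
python3 lev.py | head -3
```

```text
13.2 [ 0.4697 -0.3387  0.2267] [-0.5  0.1 -1.4]
1.2 0.025 [0.954, -0.792, -0.148]
1.2 0 [0.954, -0.598, -0.073]
```

```bash
python3 -m pendant '[[0,[0,-0.4,-0.15],0],[0,[0,-0.8,-0.15],0],[0,[0.3,-0.9,-0.15],0],[0,[0.6,-0.85,-0.15],0],[0,[0.95,-0.79,-0.15],0],[0,[0.95,-0.79,-0.15],0],[0,[0.95,-0.79,-0.15],0],[0,[0.95,-0.79,-0.15],0]]'; python3 lev.py
```

```text
time: 14.0
tool_pos: [0.399, -0.2096, 0.2458]
tool_rot: [-0.001, 0.773, 0.635, -0.0]
contact_force: [0.4, -0.3, -0.4]
gripper_width: 0.002
grasp_force: 0.0
14.0 [ 0.399  -0.2096  0.2458] [ 0.4 -0.3 -0.4]
1.2 0.025 [0.012, -0.006, 0.007]
1.2 0 [0.012, 0.189, 0.082]
1.1 0 [0.012, 0.304, 0.126]
1.0 0 [0.012, 0.414, 0.182]
0.9 0 [0.013, 0.519, 0.248]
0.8 0 [0.013, 0.616, 0.324]
0.7 0 [0.013, 0.705, 0.41]
0.6 0 [0.013, 0.785, 0.504]
0.5 0 [0.013, 0.855, 0.605]
0.4 0 [0.013, 0.915, 0.713]
0.3 0 [0.013, 0.964, 0.826]
0.2 0 [0.013, 1.001, 0.944]
0.1 0 [0.013, 1.026, 1.065]
0.03 0 [0.013, 1.037, 1.151]
-0.02 0 [0.013, 1.041, 1.212]
-0.06 0 [0.013, 1.041, 1.262]
```

```bash
python3 -m pendant '[[0,[0.01,0.1,0.05],0],[0,[0.01,0.19,0.08],0],[0,[0.01,0.3,0.126],0],[0,[0.01,0.41,0.18],0],[0,[0.01,0.52,0.25],0],[0,[0.01,0.62,0.325],0],[0,[0.01,0.705,0.41],0],[0,[0.01,0.785,0.505],0],[0,[0.01,0.855,0.605],0],[0,[0.01,0.855,0.605],0]]'; python3 lev.py | tail -7
```

```text
time: 15.0
tool_pos: [0.4999, -0.2291, 0.1727]
tool_rot: [-0.001, 0.773, 0.634, -0.001]
contact_force: [-0.8, -0.9, 2.4]
gripper_width: 0.004
grasp_force: 1.4
0.4 0 [0.01, 0.057, 0.106]
0.3 0 [0.01, 0.106, 0.219]
0.2 0 [0.01, 0.143, 0.337]
0.1 0 [0.01, 0.169, 0.458]
0.03 0 [0.01, 0.179, 0.543]
-0.02 0 [0.01, 0.183, 0.605]
-0.06 0 [0.01, 0.184, 0.654]
```

```bash
python3 -m pendant '[[0,[0.01,0.057,0.106],0],[0,[0.01,0.106,0.22],0],[0,[0.01,0.143,0.337],0],[0,[0.01,0.17,0.458],0],[0,[0.01,0.18,0.54],0],[0,[0.01,0.18,0.59],0],[0,[0.01,0.18,0.59],0]]'; python3 -m pendant '[[0,[0,0,0.02],0],[0,[0,0,0.04],0],[0,[0,0,0.04],0]]'; python3 lev.py | tail -3
```

```text
time: 15.7
tool_pos: [0.5222, -0.2309, 0.1029]
tool_rot: [0.0, 0.772, 0.635, 0.0]
contact_force: [2.7, -1.7, 4.6]
gripper_width: 0.001
grasp_force: 2.4
time: 16.0
tool_pos: [0.5222, -0.2309, 0.099]
tool_rot: [0.0, 0.772, 0.635, 0.0]
contact_force: [3.1, -1.6, 4.9]
gripper_width: 0.001
grasp_force: 2.5
0.03 0 [-0.011, -0.008, -0.071]
-0.02 0 [-0.011, -0.004, -0.009]
-0.06 0 [-0.011, -0.003, 0.04]
```

Force is still the spring alone, with no stop felt yet, so I'll keep pressing in small steps.

```bash
for i in 1 2; do python3 -m pendant '[[0,[0,0,0.015],0],[0,[0,0,0.03],0],[0,[0,0,0.03],0]]'|sed -n '1,2p;4p'; done
```

```text
time: 16.3
tool_pos: [0.5223, -0.231, 0.0963]
contact_force: [1.1, 0.7, 8.0]
time: 16.6
tool_pos: [0.5225, -0.2311, 0.0959]
contact_force: [-7.5, 4.4, 23.9]
```

```bash
python3 -m pendant '[[0,[0,0,-0.05],0],[0,[0,0,-0.1],0],[0,[0,0,-0.16],0],[0,[0,0,-0.18],0],[0,[0,0,-0.18],0]]'; python3 -m pendant '[[0,[0,0,-0.3],0],[0,[0,0,-0.7],0],[0,[0,0,-1],0],[0,[0,0,-1],0]]'; python3 -m pendant '[[0,[-0.5,0,-0.3],0],[0,[-1,0,-0.3],0],[0,[-1,0,-0.3],0],[0,[-1,0,-0.3],0]]'
python3 - <<'E'
from h import *
f=snap("s9","scene");w=snap("w9");w0=load("w8")
th=-.193;xw=np.array([np.cos(th),np.sin(th),0]);yw=np.array([-np.sin(th),np.cos(th),0]);h=np.array([.4684,-.3389,.095])-.102*xw+.115*yw
for g,n in ((f,"scene"),(w,"wrist")):
    hsv=cv2.cvtColor(g["img"],cv2.COLOR_RGB2GRAY)
    for r,up in ((.148,.008),):
        u=proj(g,h+r*xw+[0,0,up]);print(n,"pad pred down",u.round(1))
        i,j=np.round(u).astype(int);
        if 12<i<628 and 10<j<390: print(hsv[j-10:j+11:2,i-14:i+15:2])
u=proj(f,h+.046*xw+[0,0,.141]);i,j=np.round(u).astype(int);print("raised pad px",u,"mean colour before/after",load("scene0")["img"][j-3:j+4,i-3:i+4].mean((0,1)),f["img"][j-3:j+4,i-3:i+4].mean((0,1)))
i=f["img"].astype(int);m=((i.min(2)>195)&(np.ptp(i,axis=2)<25)).astype(np.uint8)
c,_=cv2.findContours(m,cv2.RETR_EXTERNAL,cv2.CHAIN_APPROX_NONE)
for k in c:
    x,y,_,_=cv2.boundingRect(k)
    if cv2.contourArea(k)>400 and x<240: print(cv2.contourArea(k),cv2.approxPolyDP(k,4,True)[:,0].tolist())
E
```

```text
time: 17.1
tool_pos: [0.5209, -0.2304, 0.1122]
tool_rot: [-0.001, 0.772, 0.635, -0.0]
contact_force: [0.4, 0.6, 0.8]
gripper_width: 0.004
grasp_force: 0.0
time: 17.5
tool_pos: [0.5241, -0.2322, 0.2395]
tool_rot: [0.005, 0.772, 0.635, 0.002]
contact_force: [-0.8, -0.6, 0.5]
gripper_width: 0.005
grasp_force: 0.0
time: 17.9
tool_pos: [0.4971, -0.3514, 0.2677]
tool_rot: [-0.001, 0.774, 0.633, -0.001]
contact_force: [-0.7, 0.4, 0.2]
gripper_width: 0.002
grasp_force: 0.0
scene pad pred down [245.4 259.4]
[[101  87  89  84 139 223 215 167 195 192 118  48  51  44 162]
 [104  88  89  84  89 222 217 182 190 190 160  48  50  49 137]
 [237  89  87  89  97 198 220 213 147 146  91  84  92  93  87]
 [235 179 189 181 169 185 219 188  90  59  89  90  92  89  92]
 [232 188 188 188 106  57  54  55  54  50  77 152 155  90  91]
 [232 209 188 190 137  60  57  60  56  55  71 193 193 152  90]
 [232 233 194 190 148  51  61  58  54  51  82 189 189 192 190]
 [235 235 179 187 189  50  62  59  51  52  43 171 191 189 189]
 [232 234 197 191 190  75  53  38  29  23  25 155 192 188 191]
 [234 234 210 192 191 147  24
[... 300 characters left out ...]
0 49 50 49 49 48 50 48]
 [52 52 50 52 49 51 49 52 51 49 49 48 48 48 48]
 [51 50 53 50 50 51 50 51 50 50 50 50 47 48 48]
 [52 52 52 51 51 52 50 50 49 50 49 49 49 48 48]
 [52 51 52 51 50 50 50 50 48 49 46 48 46 48 48]
 [52 52 51 51 51 51 49 48 49 50 49 50 48 49 47]
 [52 51 51 50 51 52 50 51 51 49 49 49 49 49 48]
 [54 51 52 51 50 51 51 49 51 50 49 49 49 48 48]]
raised pad px [231.17118908 193.62798071] mean colour before/after [52.2244898  47.08163265 41.24489796] [242.59183673 209.16326531 130.6122449 ]
3464.5 [[147, 385], [135, 363], [103, 356], [68, 369], [39, 399], [146, 399]]
2398.5 [[236, 224], [237, 241], [161, 258], [163, 290], [236, 273], [233, 256], [225, 248], [238, 243], [245, 254]]
```

The pad is dark at its predicted lowered position and gone from its raised one, and the plate corners match the seated prediction, so I'm handing in.

```bash
python3 -c "
from plant import manip
print(manip.job_done())"
```

```text
the job is handed in; nothing more can be done
None
```

I seated the plate on the three pins and let go of it, then pressed the lever down until it stayed down by itself. The job was handed in just after 18 s with the arm clear; no verdict came back.

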